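# Open the lotion tester: flip up its cover and screw in the pump

### The arm

A 6-joint arm with a two-finger parallel gripper is mounted at the origin on a cart in front of the work surface, level with it; the furniture and walls round the work are solid. World frame = base frame: x ahead of the robot, y to its left, z up, the work surface at z = 0. Lengths are in m, angles in rad, forces in N, time in s.
With the tool pointing down it reaches from about 0.325 to 0.85 m from the base axis. Payload 15.5 kg.
Tool frame: the origin (TCP) lies at the very end of the fingers, on their centre line; the grasp point (between the pads) lies 19 mm behind it (ctrl.grip_point_offset is the distance from the TCP to the grasp point, in m); z points along the fingers, y is the line along which they close (so a half turn about z gives the same grasp; the last joint's range is limited). The gripper opens to 91 mm and grips with 3 to 60 N. Pads are 32 mm wide; open, the fingers measure 118 mm over their backs; the gripper's body (76 mm by 178 mm) begins 60 mm behind the grasp point.
Start: joints at [-1.369, 0.494, 1.345, -0, 1.302, -0.096], TCP at [0.183, -0.597, 0.214] pointing down, gripper open.
Joint ranges: [-2.91, 2.91], [-0.82, 2.16], [0.22, 2.67], [-1.22, 4.37], [0.12, 2.79], [-3.08, 3.08]. Speed limits (rad/s): [1.89, 1.89, 2.57, 3.01, 3.01, 3.01].

### API

Orientations are given as a unit quaternion [x, y, z, w].
In Python, from bench import ctrl, eyes gives the robot as it stands. The module is installed in compiled form; this text tells all that it offers.
- The arm moves only by the tool send_rows, never from a script. Its argument "targets" is a list of rows, each a list of 5 numbers: the shift along the tool's x, y, z in cm, then the turn about the tool's z in rad, then the closure, from 0 (fully open) to 1 (shut). In form: [[dx, dy, dz, twist, grip], ...]. A call has 1 to 5 rows; each row shifts and turns the commanded pose from where the row before left it, along the tool's axes as they then stand; what a row does not reach is not made up. A row lasts 1/8 s, in which the tool goes at most 62.5 mm and 10.7 degrees, less where a joint would pass 70% of its speed; a pose out of reach is approached as far as the arm can. A call is refused whole if a number of a shift passes 6.25 or a number of a turn 0.188, either way. A call with a gripper value outside its range is refused whole. The fingers move at their own pace and stop on an object; "grip_force" is the grip in N (left out, the last holds). Time passes only in rows, so rows that do not move let the fingers close. It gives the time, the measured TCP pose, the force, the opening and the grip force at its end, in the units of the state.
- ctrl.read_state(): the state, without advancing time (a new reading comes with each control period).
- eyes.get_image(name): name is "scene" or "top" or "wrist"; returns the picture (420x560x3 uint8, blue, green, red); there is no depth.
- eyes.calibration(name): a dict with "camera_matrix" (3x3 intrinsics, pixels), "k1" (the pictures are not rectified: a ray, as slopes to the right and down, at radius r is drawn at 1 + k1 r^2 times it, then the intrinsics apply), "view" (4x4, takes a point from world to camera coordinates). Camera axes: x right, y down, z forward; pixel columns grow to the right and rows downward; lengths in m; the calibration is good to about 2 mm. A picture is of the moment at which its call begins: read the wrist's pose just before it. calibration takes no time and is no camera call; for the wrist camera it gives the pose at the moment of the call.
- ctrl.sign_off(): hands the job in; it is judged then, once.
The state is a dict: "t": time; "joint_positions": joint angles; "joint_velocities": joint speeds; "effort": joint torques, N m; "eef_pos": TCP position; "orientation": TCP orientation; "contact_force": force on the tool from outside, world axes, zero at the start; "moment": the same for the moment, N m; "grip_width": opening from 0.0 (shut) to 1.0 (fully open); "grasp_force": force on a finger pad.
Only numpy, scipy, OpenCV 4.12 (cv2) and the standard library are available. Lean on these libraries where they do the work, as an engineer would, in place of code of your own. Each camera call takes 0.05 s, during which the arm holds its last target. There are 200 camera calls.

### The job

Get the lotion tester ready for the day: flip its steel cover up and back until it stays open by itself, then take the clean pump from the wooden draining stand and screw it clockwise into the canister's threaded mouth until it squeezes the rubber seal and its spout points straight forward over the drip tray. Leave the pump screwed home and the cover open, and do not shift the goods standing around.

Things in the scene. Friction and masses are not known exactly. Their poses are not given: they have to be found in the camera images.
- station: Lotion tester, fixed: a white canister (100 mm wide, deck 100 mm high) held by a steel band clamp on a 230 x 110 x 12 mm wooden board. Origin under the canister's centre at counter level, z up. Its FRONT is -x: the board runs from x = -145 mm (drip tray end) to +85 mm (hinge bracket at x = +62 mm). A clamp screw sticks out to y = +68 mm, 60 mm high.
- drip_tray (a point): Centre of the steel drip tray's top (76 x 94 mm, 24 mm high), 100 mm in front of the canister's axis.
- mouth (a point): Centre of the canister's threaded mouth, at the top of its steel collar (106 mm above the counter). Collar 72 mm wide outside, bore 54 mm; the thread ridges inside leave 42 mm clear. The frame has the station's axes. When the pump is home its origin lies about 2.5 mm above this point.
- red_tick (a point): Red painted tick on the deck in front of the mouth: the spout points over it at the end.
- blue_tick (a point): Blue painted tick on the deck, 105 deg anticlockwise (seen from above) from the red one about the mouth: the spout points over it when the pump is put in. Put in 180 deg wrong, the spout also ends 180 deg wrong.
- thread (a point): Point on the axis inside the mouth, 10 mm below point mouth. Right-hand two-start thread: the pump sinks 26 mm per full turn (0.072 mm per deg) with up to 3 mm axial play. Let down with the spout at the blue tick (+-8 deg) it rests on the thread with its origin about 7.4 mm above point mouth; after about 20 deg clockwise the lugs are under the ridges. It does not slip back when let go.
- seal (a joint): Rubber ring on top of the collar (68 mm wide, free top 5 mm above point mouth): how far it is pressed down, in m, 0 free, 0.004 at most. It pushes back with 4 N per mm. The flange meets it at the latest about 70 deg clockwise from the blue tick, then turning gets stiffer; at the red tick the thread keeps it squeezed by about 2.5 mm.
- cover (a joint): Steel dust cover over the canister: a round cap 113 mm wide, 140 g, hinged on the station's back (+x) side. Angle in rad: 0 shut (top face 124 mm above the counter), 2.1 fully open on its stop, leaning back. Balance point about 1.5 rad: below it falls shut, beyond it falls open. Open, it stands up to 225 mm high and reaches from 60 to 165 mm behind the mouth's axis.
- cover_hinge (a point): Middle of the cover's hinge line, which runs along the station's y: 118 mm above the counter, 62 mm behind the canister's axis. Fixed; station's axes.
- cover_bar (a point): Middle of the cover's handle, a round dark bar 10 mm thick with 60 mm free length along the station's y, near the cover's front edge. Shut: axis 160 mm above the counter, 36 mm above the cover's top face, 107 mm in front of the hinge line and 42 mm above it. Pinch it from above across the bar; it turns between the pads as the cover swings. The point moves with the cover.
- stand: Wooden draining stand, fixed: 86 x 86 mm plate, top 87 mm above the counter, on four legs, with a 57 mm hole in its middle. Origin under its centre at counter level.
- pump: White plastic lotion pump with grey trim, 180 g, one rigid piece, upright in the stand's hole with its flange on the plate. Origin: centre of the flange's underside; z up its axis, +x along the spout. Flange 64 mm wide, 8.5 mm thick; neck 29, then 18 mm wide above it; below the origin a plug 38 mm wide to z = -26 mm, then a 10 mm tube to z = -76 mm.
- pump_head (a point): Centre of the pump's head block, 44.5 mm above its origin; block 42 (x) x 34 (y) x 29 (z) mm; grip it across its 34 mm (pump's y). The 12 mm thick spout leaves it at +x, its top 55 mm above the origin, and reaches 83 mm from the axis.
- pump_lugs (a point): Point on the pump's axis 17 mm below its origin, at the height of its two thread lugs, which stick out at the pump's +y and -y (50 mm over both, 6 mm thick).
- spout_tip (a point): The spout's outlet, 78 mm from the pump's axis along its +x, 34 mm above its origin.
- lotion_bottle: White lotion bottle, 39 mm wide, 150 mm tall, loose bystander; origin under its centre.
- wooden_doll: Turned wooden doll, 46 mm wide, 146 mm tall, loose bystander; origin under its centre.
- red_candle: White candle painted with red flowers on a black card, 60 x 60 x 66 mm, loose bystander; origin under its centre.
- soap_box: Boxed soap, purple and white, 39 x 63 x 92 mm, loose bystander; origin under its centre.

How it is judged:
By the outcome, as a careful person would: the job done as asked, in the order asked, and still so for the second after the job is handed in, with the robot touching nothing.
It also fails if it takes over 70 s, if anything falls off the work surface, if the arm or the gripper's body presses on something with over 40 N, if the wrist force passes 120 N, or if a joint passes its speed limit or range.

## Working session

There is one attempt and no reset: what is moved stays moved. The work goes in short steps, Python scripts to look and compute and a tool call to move; the robot and the scene stay as the last step left them, time stands still between calls to the robot, and variables do not carry over. Pictures are saved under pics/ and viewed, at most 13 in all, crops included, and the job is handed in when it is done.

Besides the shell and the picture viewer there is one more tool, called as a command line: name --pt "numbers of a row" for each row, then --argument value for the rest. send_rows: Moves the arm, as the interface text tells. Its arguments: {"type":"object","properties":{"targets":{"type":"array"},"grip_force":{"type":"number"}},"required":["targets"]}

```bash
mkdir -p pics; cat > h.py <<'E'
import numpy as np, cv2
from bench import ctrl, eyes
def ray(name,px,cal=None):
    c=cal or eyes.calibration(name); K=np.array(c["camera_matrix"]); V=np.array(c["view"])
    d=np.array([c["k1"],0,0,0])
    u=cv2.undistortPoints(np.array([[px]],float),K,np.array([c["k1"],0,0,0,0],float))[0,0]
    R=V[:3,:3]; o=-R.T@V[:3,3]; return o,R.T@np.array([u[0],u[1],1.])
def onz(name,px,z,cal=None):
    o,d=ray(name,px,cal); return o+d*(z-o[2])/d[2]
def proj(name,P,cal=None):
    c=cal or eyes.calibration(name); V=np.array(c["view"])
    p,_=cv2.projectPoints(np.array([P],float).reshape(-1,1,3),cv2.Rodrigues(V[:3,:3])[0],V[:3,3],np.array(c["camera_matrix"],float),np.array([c["k1"],0,0,0,0],float))
    return p[:,0]
def tri(rays):
    A=np.zeros((3,3));b=np.zeros(3)
    for o,d in rays:
        d=d/np.linalg.norm(d);M=np.eye(3)-np.outer(d,d);A+=M;b+=M@o
    return np.linalg.solve(A,b)
E
python3 - <<'E'
from h import *
for n in("scene","top"):
    im=eyes.get_image(n); cv2.imwrite(f"pics/{n}0.png",im)
    c=eyes.calibration(n);V=np.array(c["view"]);print(n,c["camera_matrix"],c["k1"],-V[:3,:3].T@V[:3,3],V[:3,:3].round(2).tolist())
    cv2.imwrite(f"pics/{n}0b.png",cv2.resize(im,(800,600),interpolation=cv2.INTER_CUBIC))
print(ctrl.read_state())
E
```

```text
scene [[490.84049973   0.         278.25687301]
 [  0.         490.84049973 202.58368696]
 [  0.           0.           1.        ]] -0.1547839350791492 [-0.04474151  0.93610292  0.84845335] [[-0.87, -0.49, 0.02], [-0.3, 0.5, -0.81], [0.39, -0.71, -0.58]]
top [[484.47062033   0.         279.03346825]
 [  0.         484.47062033 203.88827608]
 [  0.           0.           1.        ]] 0.04107046957624927 [0.37121102 0.05081757 1.62644697] [[0.03, -1.0, 0.01], [-1.0, -0.03, -0.06], [0.06, -0.01, -1.0]]
{'t': 0.1, 'joint_positions': array([-1.36851272e+00,  4.94186934e-01,  1.34605913e+00, -2.60316953e-05,
        1.30247063e+00, -9.55024789e-02]), 'joint_velocities': array([ 0.00062853, -0.0013554 ,  0.00033641,  0.00062467, -0.0028349 ,
       -0.00158561]), 'effort': array([ 1.45798622e-03, -8.80238128e+01, -3.82546699e+01,  7.10194395e-02,
        4.82282275e-02, -2.56049935e-05]), 'eef_pos': array([ 0.18330407, -0.59716921,  0.21336031]), 'orientation': array([ 9.88935225e-01,  1.48346910e-01, -4.25225565e-05, -5.60549097e-04]), 'contact_force': array([-0.19681201,  0.57112557,  0.15497375]), 'moment': array([-0.02465057,  0.00793254,  0.06568708]), 'grasp_force': 0.0, 'grip_width': 0.9991464596045649}
```

View pics/top0b.png

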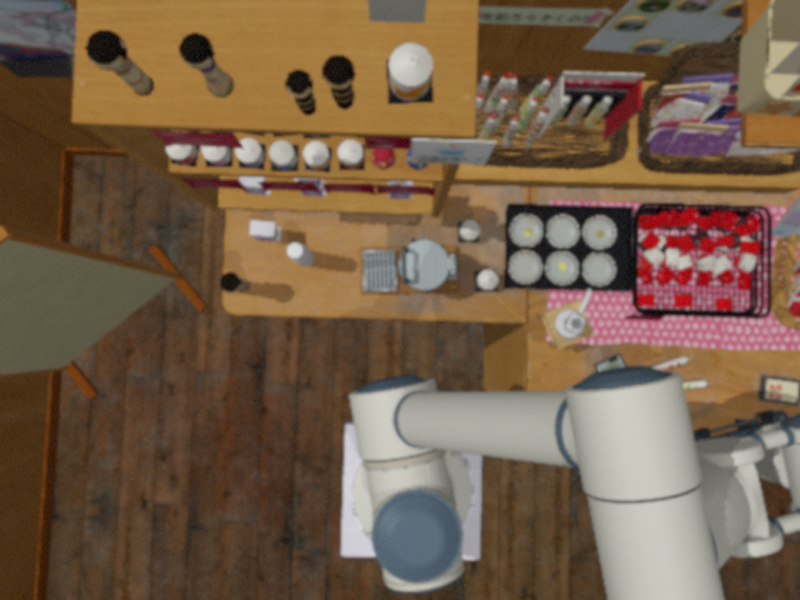

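View pics/scene0b.png

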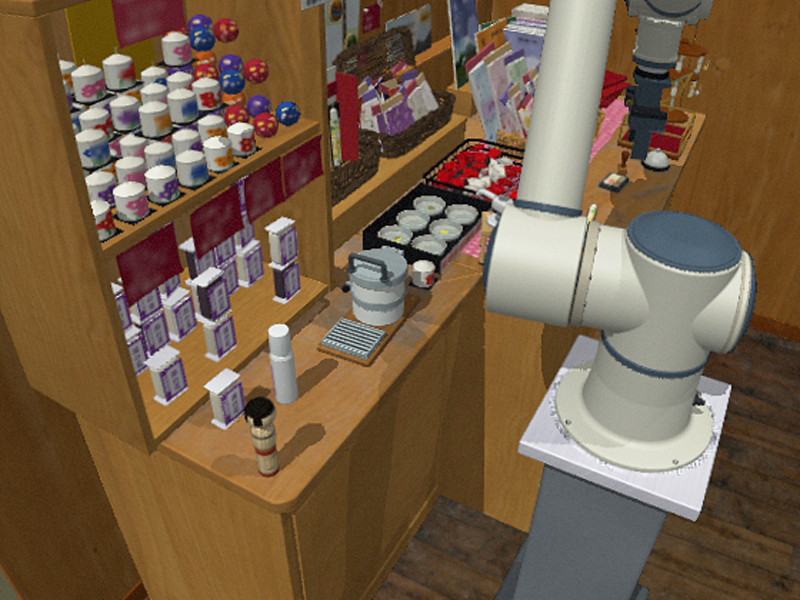

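The top view shows the station with its cap centre at about (425,264) and the drip tray at (379,271), to the left (world +y). The pump in its stand is at (571,322) with the spout pointing to the upper right. The scene view shows the tester with its bar at about (370,262), and the arm hides the pump. I'll crop in closer on both.

```bash
python3 - <<'E'
from h import *
t=cv2.imread("pics/top0.png");s=cv2.imread("pics/scene0.png")
a=cv2.resize(t[155:250,245:425],(800,422),interpolation=cv2.INTER_CUBIC)
cv2.imwrite("pics/c1.png",a)
f=0.7
print("cover c",onz("top",(425*f,264*f),.124),"edges",onz("top",(402*f,264*f),.124),onz("top",(450*f,264*f),.124))
print("tray",onz("top",(379*f,271*f),.024)); print("pump",onz("top",(571*f,322*f),.14))
print("stand",onz("top",(568*f,325*f),.087))
for n,p,h in(("candleL",(487,279),.066),("candleU",(469,231),.066),("bottle",(296,250),.15),("soap",(264,230),.092),("doll",(231,282),.146)):print(n,onz("top",(p[0]*f,p[1]*f),h))
print("shelf", onz("top",(440*f,212*f),.1),onz("top",(475*f,128*f),.5))
E
```

```text
cover c [ 0.5192493  -0.01286443  0.124     ] edges [0.51762929 0.03724653 0.124     ] [ 0.52100434 -0.06734219  0.124     ]
tray [0.5093313  0.08922351 0.024     ]
pump [ 0.40286898 -0.32870257  0.14      ]
stand [ 0.39712777 -0.33570839  0.087     ]
candleL [ 0.49543199 -0.15646328  0.066     ]
candleU [ 0.6033248 -0.1129183  0.066    ]
bottle [0.5377512  0.26513057 0.15      ]
soap [0.5865992  0.34623879 0.092     ]
doll [0.46495356 0.40123459 0.146     ]
shelf [ 0.63867471 -0.04376868  0.1       ] [ 0.70985461 -0.07262653  0.5       ]
```

View pics/c1.png

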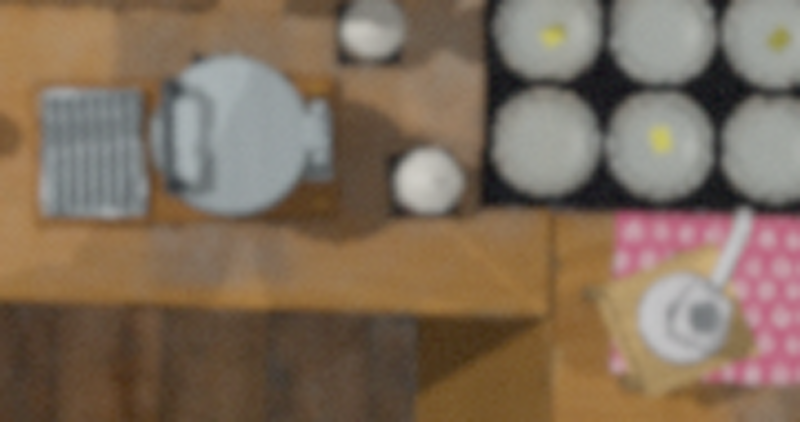

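send_rows --pt "4.0 -3.0 -2.6 0 0" --pt "4.4 -3.2 -2.6 0 0" --pt "4.4 -3.2 -2.6 0 0" --pt "4.4 -3.2 -2.6 0 0" --pt "4.0 -3.0 -2.6 0 0"

```text
t: 0.72
eef_pos: [0.341, -0.3844, 0.3446]
orientation: [0.989, 0.148, -0.0, -0.0]
contact_force: [-0.0, -0.9, 0.5]
grip_width: 0.999
grasp_force: 0.0
```

```bash
cat >> h.py <<'E'
from scipy.spatial.transform import Rotation as Ro
def pose():
    s=ctrl.read_state(); R=Ro.from_quat(s["orientation"]).as_matrix()
    return s,np.array(s["eef_pos"]),R,np.arctan2(R[1,0],R[0,0])
def to(P,head=None):
    "shift in tool axes (cm) to TCP P, and twist to heading"
    s,p,R,h=pose(); d=R.T@(np.array(P)-p)*100
    w=0 if head is None else h-head
    print("t %.2f tcp %s head %.3f q6 %.2f grip %.3f gf %.1f F %s"%(s["t"],p.round(4),h,s["joint_positions"][5],s["grip_width"],s["grasp_force"],np.round(s["contact_force"],1)))
    print(" shift cm",d.round(2),"twist",round(w,3),"or",round(w+2*np.pi,3),"norm",np.linalg.norm(d).round(2))
E
python3 - <<'E'
from h import *
to([.515,.03,.36],.098)
im=eyes.get_image("wrist"); c=eyes.calibration("wrist");V=np.array(c["view"])
print("cam",-V[:3,:3].T@V[:3,3],V[:3,:3].round(2).tolist(),c["camera_matrix"][0],c["k1"])
print("expect pump",proj("wrist",[.403,-.329,.14]))
np.savez("w1.npz",V=V,im=im); cv2.imwrite("pics/w1.png",im)
E
```

```text
t 0.72 tcp [ 0.341  -0.3844  0.3446] head 0.298 q6 0.31 grip 0.999 gf 0.0 F [-0.  -0.9  0.5]
 shift cm [ 28.79 -34.51  -1.53] twist 0.2 or 6.483 norm 44.97
cam [ 0.41458358 -0.35793916  0.5176102 ] [[0.3, -0.96, 0.0], [-0.92, -0.29, 0.26], [-0.25, -0.08, -0.96]] [355.05526814   0.         274.13680493] -0.07865388234082288
expect pump [[243.71423699 120.71462871]]
```

View pics/w1.png

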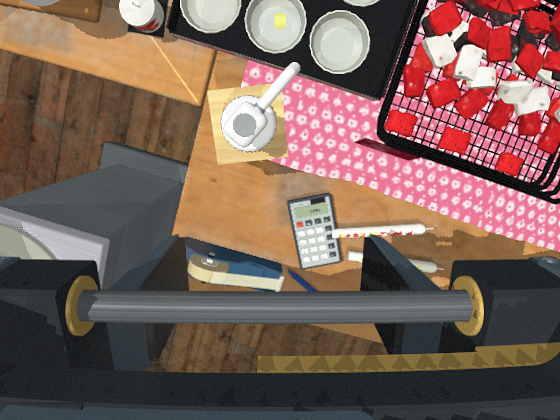

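The wrist view shows the pump's grey top disc at (245,125) and its spout tip at (297,67), with the stand's plate around it. Next is the station.

send_rows --pt "3.2 -5.0 -0.3 0 0" --pt "3.2 -5.0 -0.3 0 0" --pt "3.2 -5.0 -0.3 0 0" --pt "3.2 -5.0 -0.3 0 0" --pt "3.2 -5.0 -0.3 0 0"

```text
t: 1.4
eef_pos: [0.4199, -0.0984, 0.3589]
orientation: [0.989, 0.148, -0.0, -0.0]
contact_force: [0.9, -0.7, -0.1]
grip_width: 0.999
grasp_force: 0.0
```

send_rows --pt "3.2 -5.0 0 0 0" --pt "3.2 -5.0 0 0.1 0" --pt "0 0 0 0.1 0" --pt "0 0 0 0 0"

```text
t: 1.9
eef_pos: [0.4516, 0.0147, 0.3587]
orientation: [0.999, 0.05, -0.0, 0.0]
contact_force: [-0.2, 0.2, 0.2]
grip_width: 0.997
grasp_force: 0.0
```

```bash
python3 - <<'E'
from h import *
to([.515,.03,.26],.098)
im=eyes.get_image("wrist"); V=eyes.calibration("wrist")["view"]
np.savez("w2.npz",V=V,im=im); cv2.imwrite("pics/w2.png",im)
print(proj("wrist",[[.519,-.013,.124],[.509,.089,.024],[.515,.03,.16]]))
E
```

```text
t 1.90 tcp [0.4516 0.0147 0.3587] head 0.100 q6 1.37 grip 0.997 gf 0.0 F [-0.2  0.2  0.2]
 shift cm [ 6.47 -0.9   9.86] twist 0.002 or 6.285 norm 11.83
[[305.77942226 126.23956464]
 [225.60531766 124.18939802]
 [266.13076138 126.74056972]]
```

View pics/w2.png

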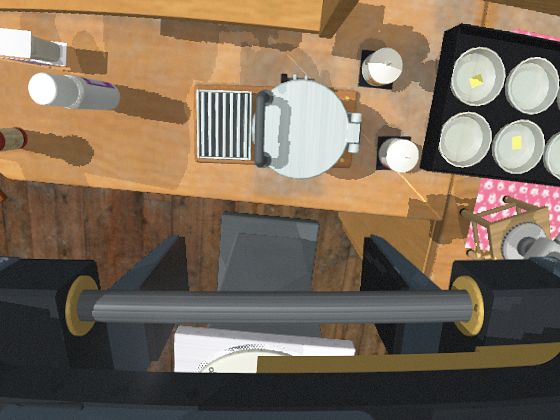

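The view shows the tray at about x 197–251 and y 89–161, the dark bar near (262,130), the cap centred at about (305,129) with its hinge on the right, and candles at (382,67) and (398,155). I'll fit these numerically.

```bash
python3 - <<'E'
from h import *
d=np.load("w2.npz"); im=d["im"]; c=dict(eyes.calibration("wrist"));c["view"]=d["V"]
g=cv2.cvtColor(im,cv2.COLOR_BGR2GRAY)
m=np.zeros_like(g); roi=(slice(80,180),slice(250,278)); m[roi]=(g[roi]<85)*255
n,l,st,ce=cv2.connectedComponentsWithStats(m); i=1+st[1:,4].argmax(); print("bar",st[i],ce[i])
ys,xs=np.where(l==i)
core=[np.mean(xs[ys==y]) for y in range(100,160)]; print("col fit",np.polyfit(range(100,160),core,1), [(y,xs[ys==y].min(),xs[ys==y].max()) for y in range(st[i][1],st[i][1]+st[i][3],8)])
y0=st[i][1];y1=y0+st[i][3]-1
pf=np.polyfit(range(100,160),core,1)
A=onz("",(np.polyval(pf,y0),y0),.16,c);B=onz("",(np.polyval(pf,y1),y1),.16,c);print("bar ends",A,B,(A+B)/2,np.linalg.norm(A-B),"head",np.arctan2(*(A-B)[1::-1]))
# cap disc: bright low saturation right of bar
hsv=cv2.cvtColor(im,cv2.COLOR_BGR2HSV); k=((hsv[...,1]<50)&(g>130)).astype(np.uint8)*255
k[:,:190]=0;k[:75]=0;k[185:]=0;k[:,362:]=0
n,l,st,ce=cv2.connectedComponentsWithStats(k)
for j in range(1,n):
  if st[j,4]>150: print(st[j],ce[j])
pts=[]
j=1+st[1:,4].argmax()
for y in range(st[j,1],st[j,1]+st[j,3]):
  x=np.where(l[y]==j)[0]
  if len(x) and (y<108 or y>150): pts.append((x.max(),y))
W=np.array([onz("",p,.124,c)[:2] for p in pts])
s=np.linalg.lstsq(np.c_[2*W,np.ones(len(W))],(W**2).sum(1),rcond=None)[0];print("cap",s[:2],"r",np.sqrt(s[2]+s[0]**2+s[1]**2))
for p in((197,89),(251,91),(251,162),(197,160)):print("tray",onz("",p,.024,c))
for p in((194,83),(194,163)):print("board",onz("",p,.012,c))
E
```

```text
bar [256  91  17  76 290] [263.98275862 128.08965517]
col fit [-2.25270909e-02  2.65788092e+02] [(91, np.int64(260), np.int64(263)), (99, np.int64(263), np.int64(272)), (107, np.int64(263), np.int64(263)), (115, np.int64(263), np.int64(263)), (123, np.int64(262), np.int64(263)), (131, np.int64(262), np.int64(263)), (139, np.int64(262), np.int64(262)), (147, np.int64(262), np.int64(262)), (155, np.int64(262), np.int64(263)), (163, np.int64(256), np.int64(269))]
bar ends [0.5493689 0.0356969 0.16     ] [0.47489177 0.03040263 0.16      ] [0.51213033 0.03304977 0.16      ] 0.07466507219102514 head 0.07096640468214437
[ 264   75   98  104 7346] [307.17056902 128.75891642]
[ 196   89   59   71 2037] [224.87039764 124.52822779]
cap [ 0.51451985 -0.01013041] r 0.053266650559861836
tray [0.55218338 0.13122102 0.024     ]
tray [0.55642089 0.05779108 0.024     ]
tray [0.46021433 0.04946408 0.024     ]
tray [0.45552828 0.12619189 0.024     ]
board [0.5604678  0.13844121 0.012     ]
board [0.44906441 0.13284007 0.012     ]
```

```bash
python3 - <<'E'
from h import *
to([.512,.0325,.143],.07)
# arc rows: station-frame offsets
r=np.hypot(107,42);a0=np.arctan2(42,-107)
prev=None
for th in np.arange(0,1.91,.1):
    a=a0-th;p=np.array([r*np.cos(a),r*np.sin(a)])
    if prev is not None: print("th %.2f back %.2f up %.2f cm  tot %s"%(th,*(p-prev)/10,(p-[-107,42]).round(1)))
    prev=p
E
```

```text
t 1.95 tcp [0.4516 0.0141 0.3587] head 0.100 q6 1.37 grip 1.000 gf 0.0 F [ 0.1 -0.3  0. ]
 shift cm [ 6.21 -1.23 21.57] twist 0.03 or 6.313 norm 22.48
th 0.10 back 0.47 up 1.05 cm  tot [ 4.7 10.5]
th 0.20 back 0.57 up 0.99 cm  tot [10.5 20.4]
th 0.30 back 0.67 up 0.93 cm  tot [17.2 29.7]
th 0.40 back 0.76 up 0.86 cm  tot [24.8 38.4]
th 0.50 back 0.84 up 0.78 cm  tot [33.2 46.2]
th 0.60 back 0.92 up 0.69 cm  tot [42.4 53.1]
th 0.70 back 0.98 up 0.60 cm  tot [52.2 59.1]
th 0.80 back 1.04 up 0.50 cm  tot [62.6 64. ]
th 0.90 back 1.08 up 0.39 cm  tot [73.4 67.9]
th 1.00 back 1.11 up 0.28 cm  tot [84.5 70.7]
th 1.10 back 1.14 up 0.17 cm  tot [95.9 72.4]
th 1.20 back 1.15 up 0.05 cm  tot [107.4  72.9]
th 1.30 back 1.15 up -0.06 cm  tot [118.8  72.3]
th 1.40 back 1.14 up -0.18 cm  tot [130.2  70.6]
th 1.50 back 1.11 up -0.29 cm  tot [141.3  67.7]
th 1.60 back 1.08 up -0.40 cm  tot [152.1  63.7]
th 1.70 back 1.03 up -0.50 cm  tot [162.4  58.7]
th 1.80 back 0.98 up -0.60 cm  tot [172.2  52.7]
th 1.90 back 0.91 up -0.70 cm  tot [181.3  45.7]
```

send_rows --pt "2.0 -0.5 3.5 0.03 0" --pt "2.1 -0.6 4.5 0 0" --pt "2.0 -0.5 4.5 0 0" --pt "0 0 2.0 0 0" --pt "0 0 0 0 0"

```text
t: 2.58
eef_pos: [0.5104, 0.034, 0.2127]
orientation: [0.999, 0.034, -0.002, -0.0]
contact_force: [0.9, -0.5, 0.3]
grip_width: 0.994
grasp_force: 0.0
```

```bash
python3 - <<'E'
from h import *
to([.512,.0325,.143],.07)
im=eyes.get_image("wrist"); V=eyes.calibration("wrist")["view"]
np.savez("w3.npz",V=V,im=im); cv2.imwrite("pics/w3.png",im)
print(proj("wrist",[[.512,.0325,.16]]))
E
```

```text
t 2.58 tcp [0.5104 0.034  0.2127] head 0.068 q6 1.45 grip 0.994 gf 0.0 F [ 0.9 -0.5  0.3]
 shift cm [0.17 0.16 6.97] twist -0.002 or 6.281 norm 6.97
[[278.26971351 231.78435097]]
```

View pics/w3.png

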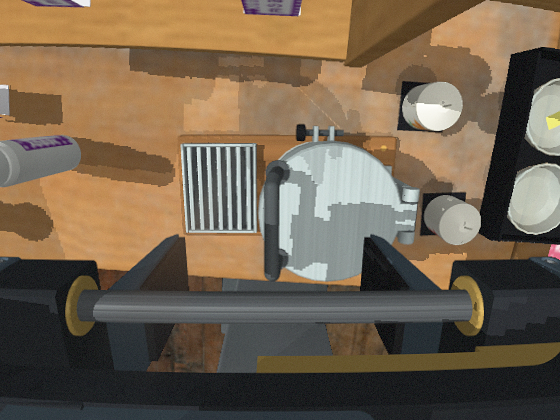

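The bar runs from about (277,165) to (271,278), centred between the fingers near (273,222). I'll check that against the expected position.

```bash
python3 - <<'E'
from h import *
d=np.load("w3.npz"); im=d["im"]; c=dict(eyes.calibration("wrist"));c["view"]=d["V"]
g=cv2.cvtColor(im,cv2.COLOR_BGR2GRAY)
L=[]
for y in range(180,272,6):
    x=np.where(g[y,255:300]<110)[0]+255; x=x[np.abs(x-273)<12]; L.append((y,x.min(),x.max()))
print(L)
for p in((np.mean(L[0][1:]),L[0][0]),(np.mean(L[-1][1:]),L[-1][0]),(277,161),(271,281),(273.5,221)):print(onz("",p,.16,c))
E
```

```text
[(180, np.int64(262), np.int64(284)), (186, np.int64(262), np.int64(278)), (192, np.int64(264), np.int64(278)), (198, np.int64(264), np.int64(278)), (204, np.int64(264), np.int64(278)), (210, np.int64(265), np.int64(278)), (216, np.int64(264), np.int64(278)), (222, np.int64(264), np.int64(278)), (228, np.int64(264), np.int64(278)), (234, np.int64(264), np.int64(278)), (240, np.int64(264), np.int64(278)), (246, np.int64(264), np.int64(278)), (252, np.int64(264), np.int64(284)), (258, np.int64(264), np.int64(284)), (264, np.int64(264), np.int64(284)), (270, np.int64(264), np.int64(280))]
[0.54630965 0.03833185 0.16      ]
[0.48427833 0.03479167 0.16      ]
[0.5585244  0.03664943 0.16      ]
[0.47597661 0.03492541 0.16      ]
[0.51920626 0.03615615 0.16      ]
```

send_rows --pt "0.5 -0.3 2.5 0 0" --pt "0 0 3.0 0 0" --pt "0 0 1.5 0 0" --pt "0 0 0 0 0.5" --pt "0 0 0 0 0.7" --grip_force 10

```text
t: 3.25
eef_pos: [0.5168, 0.038, 0.1451]
orientation: [0.999, 0.034, 0.001, 0.0]
contact_force: [-0.5, 1.5, -0.3]
grip_width: 0.81
grasp_force: 0.0
```

send_rows --pt "0 0 0 0 1" --pt "0 0 0 0 1" --pt "0 0 0 0 1" --pt "0 0 0 0 1"

```text
t: 3.75
eef_pos: [0.5161, 0.0382, 0.144]
orientation: [0.999, 0.034, 0.0, -0.0]
contact_force: [-0.8, 0.1, 0.5]
grip_width: 0.373
grasp_force: 0.0
```

send_rows --pt "0 0 0 0 1" --pt "0 0 0 0 1" --pt "0 0 0 0 1" --pt "0 0 0 0 1"

```text
t: 4.25
eef_pos: [0.5162, 0.0365, 0.1439]
orientation: [0.999, 0.034, -0.0, 0.001]
contact_force: [0.5, -17.0, -1.2]
grip_width: 0.109
grasp_force: 10.0
```

send_rows --pt "0 0.2 0 0 1" --pt "0 0.47 -1.05 0 1" --pt "0 0.57 -1.0 0 1" --pt "0 0.67 -0.93 0 1" --pt "0 0 0 0 1"

```text
t: 4.88
eef_pos: [0.5174, 0.0193, 0.1748]
orientation: [0.999, 0.034, 0.0, -0.001]
contact_force: [-2.7, 8.4, 6.2]
grip_width: 0.104
grasp_force: 10.0
```

send_rows --pt "0 0.7 -0.86 0 1" --pt "0 0.84 -0.78 0 1" --pt "0 0.92 -0.7 0 1" --pt "0 0.98 -0.6 0 1" --pt "0 1.0 -0.5 0 1"

```text
t: 5.5
eef_pos: [0.5203, -0.0258, 0.2086]
orientation: [0.999, 0.034, -0.0, 0.0]
contact_force: [-1.7, 2.1, 2.0]
grip_width: 0.103
grasp_force: 10.0
```

send_rows --pt "0 1.05 -0.4 0 1" --pt "0 1.1 -0.3 0 1" --pt "0 1.1 -0.2 0 1" --pt "0 1.15 -0.05 0 1" --pt "0 0 0 0 1"

```text
t: 6.12
eef_pos: [0.5234, -0.07, 0.2176]
orientation: [0.999, 0.033, -0.0, 0.0]
contact_force: [-3.2, 0.2, 3.3]
grip_width: 0.106
grasp_force: 10.0
```

send_rows --pt "0 1.15 0.06 0 1" --pt "0 1.15 0.2 0 1" --pt "0 1.1 0.3 0 1" --pt "0 1.1 0.4 0 1" --pt "0 0 0 0 1"

```text
t: 6.75
eef_pos: [0.5265, -0.1149, 0.2076]
orientation: [0.999, 0.033, -0.0, 0.0]
contact_force: [-2.4, -0.3, 1.3]
grip_width: 0.108
grasp_force: 10.0
```

send_rows --pt "0 1.0 0.5 0 1" --pt "0 1.0 0.6 0 1" --pt "0 0.5 0.35 0 1" --pt "0 0 0 0 1"

```text
t: 7.25
eef_pos: [0.5281, -0.1393, 0.1931]
orientation: [0.999, 0.034, -0.0, -0.0]
contact_force: [-1.7, -0.3, 0.5]
grip_width: 0.103
grasp_force: 10.0
```

send_rows --pt "0 0 0 0 0.78" --pt "0 0 0 0 0.78" --pt "0 0.3 -0.6 0 0.75" --pt "0 0.5 -1.0 0 0.75" --pt "0 0.5 -1.5 0 0.75"

```text
t: 7.88
eef_pos: [0.529, -0.1522, 0.2255]
orientation: [0.999, 0.034, 0.0, 0.0]
contact_force: [-0.1, -0.7, -0.0]
grip_width: 0.252
grasp_force: 0.0
```

send_rows --pt "0 0.3 -3.0 0 0.75" --pt "0 0 -4.0 0 0.5" --pt "0 0 -3.0 0 0" --pt "0 0 0 0 0" --pt "0 0 0 0 0"

```text
t: 8.5
eef_pos: [0.529, -0.155, 0.3246]
orientation: [0.999, 0.034, -0.0, -0.0]
contact_force: [-0.2, 0.0, 0.9]
grip_width: 0.658
grasp_force: 0.0
```

```bash
python3 - <<'E'
from h import *
to([.345,-.329,.3],-.5)
im=eyes.get_image("wrist"); V=eyes.calibration("wrist")["view"]
np.savez("w4.npz",V=V,im=im)
t=eyes.get_image("scene")
cv2.imwrite("pics/m4.png",np.hstack([cv2.resize(im,(400,300)),cv2.resize(t[130:330,150:417],(400,300))]))
E
```

```text
t 8.50 tcp [ 0.529  -0.155   0.3246] head 0.068 q6 1.11 grip 0.658 gf 0.0 F [-0.2  0.   0.9]
 shift cm [-19.53  16.12   2.46] twist 0.568 or 6.851 norm 25.44
```

View pics/m4.png

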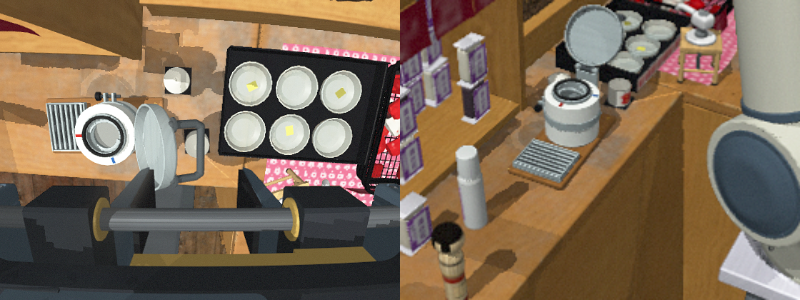

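The cover stands open, leaning back behind the canister. The mouth ring, the red tick on the tray side and the blue tick on the robot side are all visible in the left view, near (103,132).

```bash
python3 - <<'E'
from h import *
c=dict(eyes.calibration("wrist"))
d=np.load("w1.npz");c["view"]=d["V"];im=d["im"];hsv=cv2.cvtColor(im,cv2.COLOR_BGR2HSV);g=hsv[...,2]
cv2.imwrite("pics/w1c.png",cv2.resize(im[50:170,195:325],(780,720))[:600])
m=((g>110)&(g<190)&(hsv[...,1]<40)).astype(np.uint8);m[:, :230]=0;m[:,262:]=0;m[:110]=0;m[140:]=0
n,l,st,ce=cv2.connectedComponentsWithStats(m);i=1+st[1:,4].argmax();print(st[i],ce[i],"head top",onz("",ce[i],.146,c))
w=((g>195)&(hsv[...,1]<40)).astype(np.uint8);w[:,:215]=0;w[:,305:]=0;w[:60]=0;w[160:]=0
n,l,st,ce=cv2.connectedComponentsWithStats(w);i=1+st[1:,4].argmax();print("white",st[i])
ys,xs=np.where(l==i); # spout midline
mid=[]
for y in range(70,98,4):
    x=xs[ys==y];print(y,x.min(),x.max());mid.append(onz("",(x.mean(),y),.136,c)[:2])
mid=np.array(mid);vx=cv2.fitLine(mid.astype(np.float32),cv2.DIST_L2,0,.01,.01).ravel();print("line",vx,np.arctan2(vx[1],vx[0]),mid[0])
# mouth w4
d=np.load("w4.npz");c["view"]=d["V"];im=d["im"];hsv=cv2.cvtColor(im,cv2.COLOR_BGR2HSV)
print("mouth expect",proj("",[.514,-.008,.106],c))
def cen(mm,name,z):
    mm=mm.astype(np.uint8);mm[:,:95]=0;mm[:,205:]=0;mm[:120]=0;mm[245:]=0
    n,l,st,ce=cv2.connectedComponentsWithStats(mm)
    for j in range(1,n):
        if st[j,4]>8: print(name,st[j],ce[j],onz("",ce[j],z,c))
H,S,Vv=cv2.split(hsv)
cen(((H<8)|(H>172))&(S>120)&(Vv>90),"red",.1);cen((H>100)&(H<130)&(S>100)&(Vv>70),"blue",.1)
cv2.imwrite("pics/w4c.png",cv2.resize(im[125:250,90:220],(624,600)))
a=cv2.resize(im[125:250,90:220],(400,384));b=cv2.resize(d["im"][0:1,0:1],(1,1))
w1=np.load("w1.npz")["im"][50:170,195:325]
cv2.imwrite("pics/m5.png",np.hstack([a,cv2.resize(w1,(400,384))]))
E
```

```text
[233 113  23  24 424] [244.24528302 124.81367925] head top [ 0.39941619 -0.33111567  0.146     ]
white [ 221   62   78   90 2173]
70 284 294
74 280 293
78 277 289
82 274 286
86 270 283
90 267 279
94 263 276
line [ 0.9193623  -0.39341187  0.45090464 -0.35294536] -0.40433982 [ 0.46496125 -0.35852402]
mouth expect [[144.19633947 190.28801847]]
red [106 188   9   4  36] [110.  189.5] [0.51095518 0.03437403 0.1       ]
blue [155 220   6   9  28] [157.89285714 223.89285714] [ 0.47349142 -0.02098141  0.1       ]
```

View pics/m5.png

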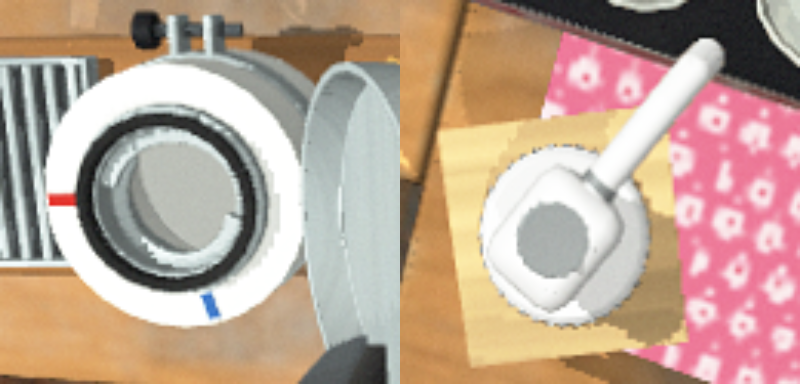

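send_rows --pt "-3.53 4.17 0 0 0" --pt "-3.53 4.17 0 0 0" --pt "-3.53 4.17 0.5 0 0" --pt "-3.53 4.17 1.0 0.16 0" --pt "0 0 1.0 0.16 0"

```text
t: 9.22
eef_pos: [0.3973, -0.3333, 0.2985]
orientation: [0.991, -0.13, -0.001, -0.0]
contact_force: [0.8, 0.8, -0.3]
grip_width: 1.0
grasp_force: 0.0
```

send_rows --pt "0 0 2.0 0.152 0" --pt "0 0 2.0 0 0" --pt "0 0 0 0 0"

```text
t: 9.6
eef_pos: [0.3988, -0.3301, 0.258]
orientation: [0.98, -0.201, -0.002, -0.001]
contact_force: [0.7, 0.6, -0.1]
grip_width: 0.999
grasp_force: 0.0
```

```bash
python3 - <<'E'
from h import *
to([.3995,-.331,.114],-.404)
im=eyes.get_image("wrist"); c=eyes.calibration("wrist")
hsv=cv2.cvtColor(im,cv2.COLOR_BGR2HSV);g=hsv[...,2]
e=proj("wrist",[.3995,-.331,.146],c)[0];print("exp",e)
x,y=e.astype(int)
m=((g>100)&(g<190)&(hsv[...,1]<40)).astype(np.uint8);k=np.zeros_like(m);k[max(0,y-22):y+23,x-22:x+23]=m[max(0,y-22):y+23,x-22:x+23]
n,l,st,ce=cv2.connectedComponentsWithStats(k);i=1+st[1:,4].argmax();print(st[i],ce[i],onz("",ce[i],.146,c))
print(proj("wrist",[.3995+.05*np.cos(-.404),-.331+.05*np.sin(-.404),.142],c))
cv2.imwrite("pics/w6.png",im)
E
```

```text
t 9.60 tcp [ 0.3988 -0.3301  0.258 ] head -0.404 q6 1.17 grip 0.999 gf 0.0 F [ 0.7  0.6 -0.1]
 shift cm [ 0.15  0.07 14.4 ] twist -0.0 or 6.283 norm 14.4
exp [275.64905068 208.96077306]
[267 197  31  28 618] [281.61165049 210.24110032] [ 0.39657737 -0.33508703  0.146     ]
[[275.77201401 147.01856051]]
```

View pics/w6.png

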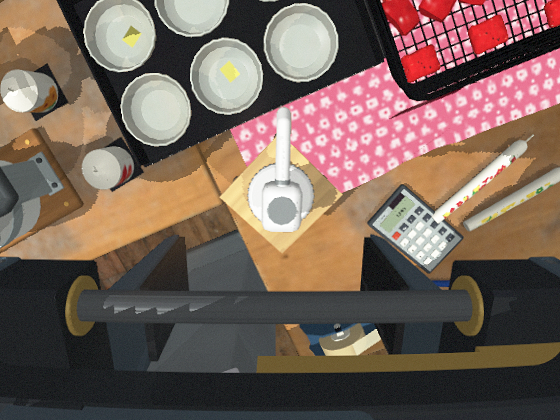

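The pump's disc is at (282,210), just right of the finger centre line, and the spout is parallel to the tool's x. I'll shift about 4.5 mm along tool y and go down.

send_rows --pt "0 0.45 3.5 0 0" --pt "0 0 4.0 0 0" --pt "0 0 4.0 0 0" --pt "0 0 2.8 0 0" --pt "0 0 0 0 0.5" --grip_force 6

```text
t: 10.28
eef_pos: [0.3974, -0.3345, 0.1158]
orientation: [0.98, -0.201, -0.001, -0.001]
contact_force: [-0.7, 0.3, 0.4]
grip_width: 0.922
grasp_force: 0.0
```

send_rows --pt "0 0 0 0 0.6" --pt "0 0 0 0 0.7" --pt "0 0 0 0 0.7" --pt "0 0 0 0 0.7" --pt "0 0 0 0 0.7"

```text
t: 10.9
eef_pos: [0.3979, -0.3351, 0.1167]
orientation: [0.98, -0.201, 0.0, 0.0]
contact_force: [-0.3, 1.0, 0.9]
grip_width: 0.373
grasp_force: 5.7
```

send_rows --pt "0 0 0 0 0.8" --pt "0 0 0 0 0.8" --pt "0 0 -2.0 0 0.8" --pt "0 0 -4.0 0 0.8" --pt "0 0 -5.0 0 0.8" --grip_force 35

```text
t: 11.52
eef_pos: [0.3973, -0.3343, 0.2269]
orientation: [0.98, -0.201, -0.001, -0.001]
contact_force: [0.8, 0.0, -1.8]
grip_width: 0.368
grasp_force: 34.9
```

send_rows --pt "0 0 -5.0 -0.18 0.8" --pt "0 0 -5.0 -0.18 0.8" --pt "0 0 -4.5 -0.18 0.8" --pt "0 0 0 -0.18 0.8" --pt "0 0 0 -0.18 0.8"

```text
t: 12.15
eef_pos: [0.3978, -0.3349, 0.3717]
orientation: [0.969, 0.248, 0.0, 0.0]
contact_force: [-0.6, 0.4, -2.4]
grip_width: 0.371
grasp_force: 34.9
```

```bash
python3 - <<'E'
from h import *
to([.5134,-.0077,.36],3.461-2*np.pi)
# mouth ring fits
def ring(im,box,z,c,thr):
    x0,y0,x1,y1=box; s=4
    g=cv2.resize(cv2.cvtColor(im[y0:y1,x0:x1],cv2.COLOR_BGR2GRAY),None,fx=s,fy=s,interpolation=cv2.INTER_CUBIC)
    m=(g<thr).astype(np.uint8); n,l,st,ce=cv2.connectedComponentsWithStats(m)
    for i in np.argsort(-st[1:,4])[:4]+1:
        cs,_=cv2.findContours((l==i).astype(np.uint8),cv2.RETR_EXTERNAL,cv2.CHAIN_APPROX_NONE)
        k=max(cs,key=len)
        if len(k)<20: continue
        P=np.array([onz("",((p[0,0]+.5)/s-.5+x0,(p[0,1]+.5)/s-.5+y0),z,c)[:2] for p in k])
        q=np.linalg.lstsq(np.c_[2*P,np.ones(len(P))],(P**2).sum(1),rcond=None)[0];r=np.sqrt(q[2]+q[0]**2+q[1]**2)
        print(st[i],"c",q[:2].round(4),"r %.4f resid %.4f"%(r,np.std(np.linalg.norm(P-q[:2],axis=1)-r)))
d=np.load("w4.npz");c=dict(eyes.calibration("wrist"));c["view"]=d["V"]
ring(d["im"],(108,150,180,225),.111,c,75)
for n in("top","scene"):
    im=eyes.get_image(n);c=eyes.calibration(n);cv2.imwrite(f"pics/{n}7.png",im)
    x,y=proj(n,[.5134,-.0077,.111],c)[0].astype(int);print(n,x,y)
    for thr in(75,100): ring(im,(x-22,y-22,x+23,y+23),.111,c,thr)
E
```

```text
t 12.15 tcp [ 0.3978 -0.3349  0.3717] head 0.502 q6 0.25 grip 0.371 gf 34.9 F [-0.6  0.4 -2.4]
 shift cm [ 25.87 -23.13   1.17] twist 3.324 or 9.607 norm 34.72
[   25    48   236   231 11369] c [ 0.5144 -0.009 ] r 0.0327 resid 0.0003
[  0   0  14  44 410] c [0.5522 0.0282] r 0.0039 resid 0.0016
[  0 219   7  15  61] c [0.494  0.0323] r 0.0014 resid 0.0005
top 295 187
[63 11  8 10 60] c [0.5709 0.0143] r 0.0031 resid 0.0003
[ 102   93   78   72 2190] c [ 0.4778 -0.0505] r 0.0258 resid 0.0081
[   0   39   37  125 1441] c [0.4989 0.0743] r 0.0413 resid 0.0094
[  56   46   82   76 1050] c [ 0.5176 -0.0114] r 0.0297 resid 0.0018
[132  24  34  46 508] c [ 0.5469 -0.0474] r 0.0158 resid 0.0043
scene 264 188
[  42    0  100  124 4147] c [ 0.5439 -0.035 ] r 0.0551 resid 0.0241
[151  27  29  53 875] c [ 0.4918 -0.0808] r 0.0226 resid 0.0087
[113  28  35  23 363] c [ 0.5253 -0.079 ] r 0.0110 resid 0.0028
[164 107  16  32 327] c [ 0.4455 -0.0059] r 0.0124 resid 0.0045
[  41    0  102  130 5537] c [ 0.5341 -0.036 ] r 0.0585 resid 0.0242
[ 111   25   69  155 3138] c [0.5207 0.0056] r 0.0874 resid 0.0146
[   0   60   30   64 1117] c [0.556  0.0152] r 0.0262 resid 0.0104
[  0 131  14  27 291] c [0.5343 0.0739] r 0.0103 resid 0.0037
```

send_rows --pt "4.45 -3.75 0 0 0.8" --pt "4.45 -3.75 0 0 0.8" --pt "4.45 -3.75 0 0 0.8" --pt "4.45 -3.75 0 0 0.8" --pt "4.45 -3.75 0 0 0.8"

```text
t: 12.88
eef_pos: [0.5047, -0.0624, 0.3713]
orientation: [0.97, 0.243, -0.0, -0.0]
contact_force: [1.0, -0.6, -2.0]
grip_width: 0.371
grasp_force: 34.9
```

send_rows --pt "4.45 -3.75 0 0 0.8" --pt "4.45 -3.75 0 -0.17 0.8" --pt "0 0 1 -0.18 0.8" --pt "0 0 1 -0.18 0.8" --pt "0 0 1 -0.18 0.8"

```text
t: 13.5
eef_pos: [0.5468, 0.0444, 0.3407]
orientation: [0.823, 0.567, -0.0, -0.0]
contact_force: [-0.8, -0.3, -1.1]
grip_width: 0.374
grasp_force: 34.9
```

send_rows --pt "0 0 1 -0.18 0.8" --pt "0 0 1 -0.18 0.8" --pt "0 0 0 -0.18 0.8" --pt "0 0 0 -0.18 0.8" --pt "0 0 0 -0.18 0.8"

```text
t: 14.12
eef_pos: [0.5468, 0.0441, 0.3211]
orientation: [0.495, 0.869, -0.0, -0.0]
contact_force: [-0.7, -0.3, -1.0]
grip_width: 0.37
grasp_force: 34.9
```

send_rows --pt "0 0 0 -0.18 0.8" --pt "0 0 0 -0.18 0.8" --pt "0 0 0 -0.18 0.8" --pt "0 0 0 -0.18 0.8" --pt "0 0 0 -0.18 0.8"

```text
t: 14.75
eef_pos: [0.5468, 0.0441, 0.3211]
orientation: [0.068, 0.998, -0.0, -0.0]
contact_force: [-0.2, -0.3, -1.1]
grip_width: 0.373
grasp_force: 34.9
```

```bash
python3 - <<'E'
from h import *
to([.545,.045,.32],3.461)
E
```

```text
t 14.75 tcp [0.5468 0.0441 0.3211] head 3.006 q6 -1.46 grip 0.373 gf 34.9 F [-0.2 -0.3 -1.1]
 shift cm [0.19 0.06 0.11] twist -0.455 or 5.829 norm 0.23
```

send_rows --pt "0 0 0 -0.18 0.8" --pt "0 0 0 -0.18 0.8" --pt "0 0 0 -0.095 0.8" --pt "0 0 0 0 0.8"

```text
t: 15.25
eef_pos: [0.5468, 0.0441, 0.3212]
orientation: [-0.157, 0.988, 0.0, -0.0]
contact_force: [-0.0, -0.5, -1.9]
grip_width: 0.367
grasp_force: 34.9
```

```bash
python3 - <<'E'
from h import *
to([.514,-.008,.25],3.461)
im=eyes.get_image("wrist"); V=eyes.calibration("wrist")["view"]
np.savez("w8.npz",V=V,im=im); cv2.imwrite("pics/w8.png",im)
print(proj("wrist",[[.514,-.008,.111]]))
E
```

```text
t 15.25 tcp [0.5468 0.0441 0.3212] head -2.827 q6 -1.91 grip 0.367 gf 34.9 F [-0.  -0.5 -1.9]
 shift cm [ 4.73 -3.94  7.12] twist -6.288 or -0.005 norm 9.41
[[235.3011949 144.1667531]]
```

View pics/w8.png

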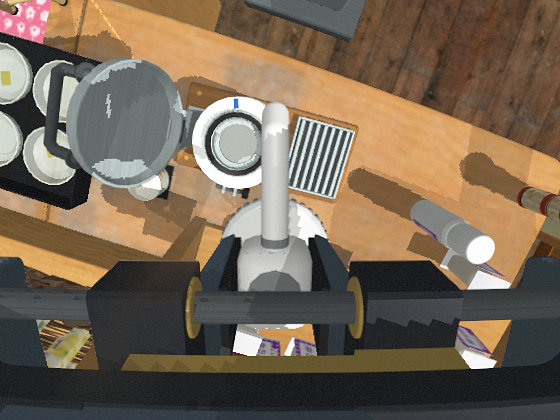

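The mouth's black seal ring is near (236,143) with the blue tick at (236,103), and the spout runs straight along column 275. I'll fit the visible part of the ring.

```bash
python3 - <<'E'
from h import *
d=np.load("w8.npz");im=d["im"];c=dict(eyes.calibration("wrist"));c["view"]=d["V"]
s=4;x0,y0,x1,y1=185,90,262,195
g=cv2.resize(cv2.cvtColor(im[y0:y1,x0:x1],cv2.COLOR_BGR2GRAY),None,fx=s,fy=s,interpolation=cv2.INTER_CUBIC)
def sub(px):return onz("",((px[0]+.5)/s-.5+x0,(px[1]+.5)/s-.5+y0),.111,c)[:2]
cp=((np.array([236,143])-[x0,y0])+.5)*s
P=[];I=[]
for a in np.radians(np.arange(60,310,4)):
    u=np.array([np.cos(a),np.sin(a)]); r=np.arange(60,170)
    q=(cp+r[:,None]*u); ok=(q[:,0]>=0)&(q[:,0]<g.shape[1])&(q[:,1]>=0)&(q[:,1]<g.shape[0])
    v=np.array([g[int(b),int(a_)] if o else 255 for (a_,b),o in zip(q,ok)])
    k=np.where(v<70)[0]
    if len(k)>8 and k.max()<len(r)-3 and ok[k.max()+3]: P.append(sub(q[k.max()]));I.append(sub(q[k.min()]))
def fit(P):
    P=np.array(P)
    for _ in range(3):
        q=np.linalg.lstsq(np.c_[2*P,np.ones(len(P))],(P**2).sum(1),rcond=None)[0];r=np.sqrt(q[2]+q[0]**2+q[1]**2)
        e=np.linalg.norm(P-q[:2],axis=1)-r; P=P[np.abs(e)<2*e.std()+1e-5]
    print(q[:2].round(4),"r %.4f n %d sd %.4f"%(r,len(P),e.std()))
fit(P);fit(I)
hsv=cv2.cvtColor(im,cv2.COLOR_BGR2HSV);m=cv2.inRange(hsv,(100,100,70),(130,255,255));m[:90]=0;m[120:]=0;m[:,:215]=0;m[:,260:]=0
M=cv2.moments(m,True);print("blue",onz("",(M["m10"]/M["m00"],M["m01"]/M["m00"]),.1,c))
to([.5145,-.0085,.25],3.461)
E
```

```text
[ 0.5138 -0.0074] r 0.0325 n 54 sd 0.0002
[ 0.5134 -0.0069] r 0.0283 n 47 sd 0.0002
blue [ 0.47364266 -0.02103223  0.1       ]
t 15.30 tcp [0.5468 0.0441 0.3212] head -2.828 q6 -1.91 grip 0.369 gf 34.9 F [ 0.2 -0.  -2.6]
 shift cm [ 4.7  -4.01  7.12] twist -6.289 or -0.006 norm 9.43
```

send_rows --pt "2.4 -1.97 0 0 0.8" --pt "2.4 -1.97 0 0 0.8" --pt "0 0 3.5 0 0.8" --pt "0 0 4.0 0 0.8" --pt "0 0 0 0 0.8"

```text
t: 15.92
eef_pos: [0.5121, -0.0082, 0.2446]
orientation: [-0.157, 0.988, 0.001, -0.002]
contact_force: [-0.4, 0.3, -0.6]
grip_width: 0.373
grasp_force: 34.9
```

```bash
python3 - <<'E'
from h import *
to([.5133,-.0082,.165],3.455-2*np.pi)
E
```

```text
t 15.93 tcp [ 0.5121 -0.0082  0.2446] head -2.826 q6 -2.02 grip 0.373 gf 34.9 F [-0.4  0.3 -0.6]
 shift cm [-0.15 -0.05  7.96] twist 0.002 or 6.285 norm 7.96
```

send_rows --pt "-0.1 0 3.0 0 0.8" --pt "0 0 3.0 0 0.8" --pt "0 0 2.0 0 0.8" --pt "0 0 0 0 0.8"

```text
t: 16.42
eef_pos: [0.5149, -0.008, 0.1669]
orientation: [-0.158, 0.987, 0.0, -0.0]
contact_force: [0.1, 1.2, -1.4]
grip_width: 0.373
grasp_force: 34.9
```

send_rows --pt "0 0 0.5 0 0.8" --pt "0 0 0.5 0 0.8" --pt "0 0 0 0 0.8"

```text
t: 16.8
eef_pos: [0.5147, -0.0081, 0.1567]
orientation: [-0.159, 0.987, -0.0, 0.0]
contact_force: [-0.1, 0.4, -1.6]
grip_width: 0.37
grasp_force: 34.9
```

send_rows --pt "0.1 0 0.5 0 0.8" --pt "0 0 0.4 0 0.8" --pt "0 0 0.3 0 0.8" --pt "0 0 0 0 0.8"

```text
t: 17.3
eef_pos: [0.5136, -0.0084, 0.1442]
orientation: [-0.159, 0.987, 0.0, -0.0]
contact_force: [-0.3, -0.2, -0.9]
grip_width: 0.37
grasp_force: 34.9
```

send_rows --pt "0 0 0.15 0 0.8" --pt "0 0 0.1 0 0.8" --pt "0 0 0 0 0.8"

```text
t: 17.68
eef_pos: [0.514, -0.0083, 0.1427]
orientation: [-0.159, 0.987, -0.0, 0.0]
contact_force: [-3.4, 1.4, 11.6]
grip_width: 0.367
grasp_force: 35.0
```

send_rows --pt "0 0 0.04 0.1 0.8" --pt "0 0 0.04 0.1 0.8" --pt "0 0 0.04 0.1 0.8" --pt "0 0 0.04 0.1 0.8" --pt "0 0 0 0 0.8"

```text
t: 18.3
eef_pos: [0.5151, -0.0085, 0.1413]
orientation: [0.041, 0.999, -0.0, 0.001]
contact_force: [2.4, 0.8, 8.8]
grip_width: 0.368
grasp_force: 35.0
```

send_rows --pt "0 0 0.04 0.1 0.8" --pt "0 0 0.04 0.1 0.8" --pt "0 0 0.04 0.1 0.8" --pt "0 0 0.04 0.1 0.8" --pt "0 0 0 0 0.8"

```text
t: 18.92
eef_pos: [0.5149, -0.0086, 0.1396]
orientation: [0.239, 0.971, 0.0, 0.001]
contact_force: [1.0, 0.6, 7.8]
grip_width: 0.372
grasp_force: 34.9
```

```bash
python3 - <<'E'
from h import *
s=ctrl.read_state();print(s["moment"])
to([.5134,-.008,.1353],1.628)
E
```

```text
[-0.13226116 -0.32314761 -0.04085283]
t 18.93 tcp [ 0.5149 -0.0086  0.1396] head 2.659 q6 -1.22 grip 0.372 gf 34.9 F [1.  0.6 7.8]
 shift cm [ 0.16 -0.02  0.43] twist 1.031 or 7.314 norm 0.46
```

send_rows --pt "0 0 0.03 0.1 0.8" --pt "0 0 0.02 0.1 0.8" --pt "0 0 0.02 0.1 0.8" --pt "0 0 0.02 0.1 0.8" --pt "0 0 0 0 0.8" --grip_force 50

```text
t: 19.55
eef_pos: [0.5144, -0.0085, 0.1385]
orientation: [0.427, 0.904, 0.0, 0.001]
contact_force: [-0.6, -0.7, 6.0]
grip_width: 0.371
grasp_force: 49.9
```

send_rows --pt "0 0 0.02 0.1 0.8" --pt "0 0 0.02 0.1 0.8" --pt "0 0 0.02 0.1 0.8" --pt "0 0 0.02 0.1 0.8" --pt "0 0 0 0 0.8"

```text
t: 20.18
eef_pos: [0.5147, -0.0085, 0.1379]
orientation: [0.598, 0.801, 0.001, 0.001]
contact_force: [0.4, -1.4, 9.0]
grip_width: 0.372
grasp_force: 49.9
```

```bash
python3 - <<'E'
from h import *
s=ctrl.read_state();print(s["moment"])
to([.5134,-.008,.1377],1.628)
E
```

```text
[-0.09026381 -0.11789107 -0.17048075]
t 20.18 tcp [ 0.5147 -0.0085  0.1379] head 1.859 q6 -0.42 grip 0.372 gf 49.9 F [ 0.4 -1.4  9. ]
 shift cm [ 0.09 -0.11  0.02] twist 0.231 or 6.514 norm 0.14
```

send_rows --pt "0 0 0.02 0.1 0.8" --pt "0 0 0.02 0.1 0.8" --pt "0 0 0 0.03 0.8" --pt "0 0 0 0 0.8"

```text
t: 20.68
eef_pos: [0.5148, -0.0086, 0.1376]
orientation: [0.686, 0.728, 0.001, 0.001]
contact_force: [0.8, -1.2, 9.9]
grip_width: 0.371
grasp_force: 50.0
```

```bash
python3 - <<'E'
from h import *
s=ctrl.read_state();print(s["moment"])
to([.5134,-.008,.1377],1.628)
im=eyes.get_image("wrist"); V=eyes.calibration("wrist")["view"]
np.savez("w9.npz",V=V,im=im); cv2.imwrite("pics/w9.png",im)
u=np.array([np.cos(1.628),np.sin(1.628)]);m=np.array([.514,-.008])
print(proj("wrist",[[*(m+.078*u),.164],[*(m+.1*u),.024],[*(m+.083*u),.16]]))
E
```

```text
[-0.2159321  -0.18152717  0.02041788]
t 20.68 tcp [ 0.5148 -0.0086  0.1376] head 1.630 q6 -0.19 grip 0.371 gf 50.0 F [ 0.8 -1.2  9.9]
 shift cm [ 0.07 -0.14 -0.01] twist 0.002 or 6.286 norm 0.16
[[274.3782356  110.37615233]
 [273.86917775  83.9698029 ]
 [274.39312373  97.61086198]]
```

View pics/w9.png

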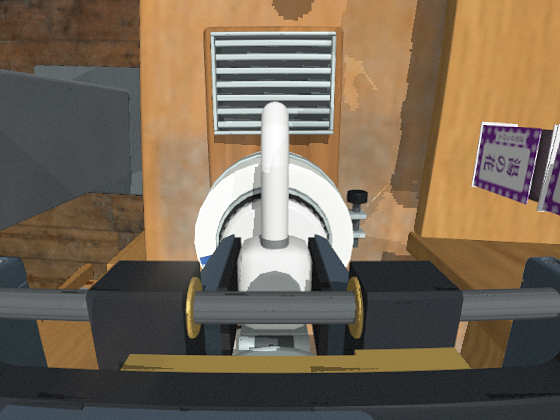

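The spout runs along column 275, straight over the tray (centre column about 272). A light upward pull will show whether the thread holds.

send_rows --pt "0 0 -0.15 0 0.8" --pt "0 0 -0.1 0 0.8" --pt "0 0 0 0 0.8"

```text
t: 21.1
eef_pos: [0.5148, -0.0086, 0.1385]
orientation: [0.686, 0.728, 0.0, 0.001]
contact_force: [11.4, -1.4, -25.6]
grip_width: 0.371
grasp_force: 49.9
```

send_rows --pt "0 0 0.2 0 0.8" --pt "0 0 0 0 0.8" --pt "0 0 0 0 0.5" --pt "0 0 0 0 0.3" --pt "0 0 0 0 0.3"

```text
t: 21.72
eef_pos: [0.5136, -0.0083, 0.1371]
orientation: [0.686, 0.728, -0.0, -0.0]
contact_force: [-1.4, -0.2, 0.6]
grip_width: 0.673
grasp_force: 0.0
```

send_rows --pt "0 0 -1.0 0 0.3" --pt "0 0 -3.0 0 0.3" --pt "0 0 -5.0 0 0.3" --pt "0 0 -5.0 0 0.3" --pt "0 0 0 0 0.3"

```text
t: 22.35
eef_pos: [0.5155, -0.0086, 0.2815]
orientation: [0.686, 0.728, 0.002, 0.003]
contact_force: [-0.4, -0.5, -1.3]
grip_width: 0.709
grasp_force: 0.0
```

send_rows --pt "-3.0 0 0 0 0.3" --pt "-3.0 0 0 0 0.3" --pt "0 0 0 0 0.3"

```text
t: 22.72
eef_pos: [0.5171, -0.0696, 0.2769]
orientation: [0.686, 0.727, -0.0, -0.0]
contact_force: [-0.4, 0.1, -0.6]
grip_width: 0.702
grasp_force: 0.0
```

```bash
python3 - <<'E'
from h import *
to([.5134,-.008,.28],1.628)
c=eyes.calibration("wrist");im=eyes.get_image("wrist");s=eyes.get_image("scene")
cv2.imwrite("pics/m10.png",np.hstack([cv2.resize(im,(400,300)),cv2.resize(s[130:330,150:417],(400,300))]))
hsv=cv2.cvtColor(im,cv2.COLOR_BGR2HSV)
u=np.array([np.cos(1.628),np.sin(1.628)]);m=np.array([.514,-.008])
a,b=proj("wrist",[[*(m+.03*u),.157],[*(m+.08*u),.157]],c);print(a,b)
mid=[]
for y in range(int(min(a[1],b[1]))+4,int(max(a[1],b[1]))-2,3):
    x0=int(a[0])-25; r=((hsv[y,x0:x0+50,2]>170)&(hsv[y,x0:x0+50,1]<40)); k=np.where(r)[0]+x0
    if len(k): print(y,k.min(),k.max()); mid.append(onz("",(k.mean(),y),.157,c)[:2])
v=cv2.fitLine(np.array(mid,np.float32),cv2.DIST_HUBER,0,.01,.01).ravel();print("spout heading",np.arctan2(v[1],v[0]),v)
E
```

```text
t 22.73 tcp [ 0.5171 -0.0696  0.2769] head 1.629 q6 -0.31 grip 0.702 gf 0.0 F [-0.4  0.1 -0.6]
 shift cm [ 6.17 -0.01 -0.31] twist 0.001 or 6.284 norm 6.18
[275.71130322  96.71980423] [275.88496332  28.47976822]
32 271 282
35 270 283
38 250 299
41 270 283
44 270 283
47 250 299
50 270 283
53 270 283
56 250 299
59 269 283
62 270 283
65 250 299
68 250 288
71 270 299
74 270 283
77 270 283
80 260 290
83 253 298
86 250 299
89 250 299
92 250 299
spout heading -1.5494571 [ 0.02133763 -0.9997723   0.5107223   0.04777098]
```

View pics/m10.png

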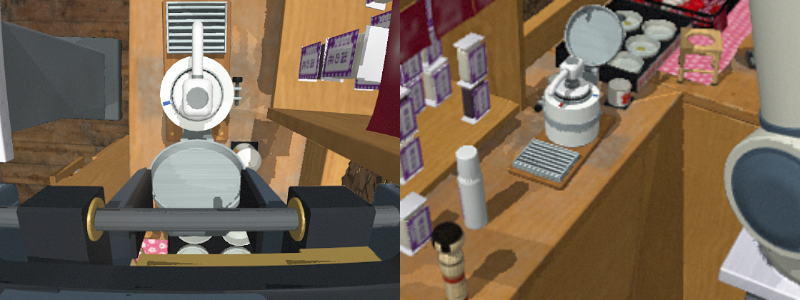

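The pump sits in the mouth with its spout at column 276–277, matching the expected direction over the tray. The cover is still open, the goods are in place, and the gripper is clear. I'm handing it in.

```bash
python3 -c "
from bench import ctrl
print(ctrl.sign_off())"
```

```text
the job is handed in; nothing more can be done
None
```

The job was handed in at about 23 s: the cover stands open by itself and the pump is screwed home with its spout straight over the drip tray; the goods look undisturbed in the last pictures, though I did not measure their positions again.

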